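Set out the awl and offer the bead dish

TASK

Set out the beading corner: move the red-handled awl from the brown block into the empty hole of the green block, fully home and let go. Then take the bead dish by its wooden handle, lift it straight up about 10 cm off its coaster, and only then, staying above the coaster, turn it about a quarter turn until its red lip points at the awl. Keep the dish level and the bead in its middle all the while, leave everything else where it is, and finish still holding the dish there, at rest in the air.

Things in the scene. Friction and masses are not known exactly. Their poses are not given: they have to be found in the camera images.
- awl: Awl, loose, upright in the brown block at the start: steel shank 7 mm diameter, 50 mm long, foot chamfered, then a round red handle 16 mm diameter, 45 mm long (50 to 95 mm above the origin); 30 g. Origin at the centre of the shank's foot, z towards the handle's top. Home in either block, its foot is 7 mm above the table.
- rack: Brown wooden block, fixed, 56 x 56 x 40 mm, with one upright hole in the middle of its top (8.5 mm wide, 33 mm deep) where the awl stands at the start. Origin at the centre of its underside. It and the green block stand left and right of the coaster (one each), about 205 mm from its centre; which is where varies.
- socket_hole0 (a point): Mouth of the empty upright hole, with a thin white ring painted round it, in the middle of the top of the green block: 9 mm diameter, 33 mm deep, 2 mm chamfer; this point is on the hole's axis in the top face. The green block is fixed, 56 x 56 x 40 mm (this point 40 mm above the table).
- coaster: Round cork coaster, fixed, 100 mm diameter, 8 mm high, under the dish. Origin at the centre of its underside, on the table.
- dish: Shallow round blue dish, loose, on the coaster: 128 mm across the rim, 24 mm high, about 160 g; the inside slopes 8 degrees down to the middle. Origin at the centre of its underside, z up, x from handle to red lip (22 x 24 mm, on the rim, x = 60 to 80 mm). At the start the handle points roughly towards the robot.
- dish_handle (a point): Grip point on the dish's straight wooden bar handle, which runs along the dish's -x: 14 mm wide (along the dish's y), x = -60 to -128 mm, z = 9 to 33 mm from the dish's underside. This point is at x = -100 mm, y = 0, z = 21 mm of the dish, 29 mm above the table at the start; pinch across the 14 mm.
- bead: Orange round bead (ball) 24 mm diameter, 15 g, loose in the middle of the dish, where it rolls if the dish is tilted or jerked. Origin at its centre, which rests 17 mm above the dish's origin.
- spool_olive: Bystander: thread spool, olive, 38 mm diameter, 48 mm high, loose. Origin at the centre of its underside.
- spool_coral: Bystander: thread spool, coral, same size and origin.
- spool_blue: Bystander: thread spool, blue, same size and origin.
- button_jar: Bystander: jar with yellow band and white cap, 40 mm diameter, 55 mm high, loose. Origin at the centre of its underside.
- scissors: Bystander: scissors lying flat, 170 mm long, 75 mm wide, 10 mm high, at the right of the work. Origin near the pivot, on the table.
- tape: Bystander: round yellow tape measure, 56 mm diameter, 19 mm high, at the left of the work. Origin at the centre of its underside.
There are look-alikes about, which are no part of the job. Of the things that look like the part that bears socket_hole0, take the one that is farthest to the robot's right at the start.

How it is judged:
By the outcome, as a careful person would: the job done as asked, in the order asked, and still so for the second after the job is handed in, while the arm keeps its last pose, push and grip.
It also fails if it takes over 72 s, if anything falls off the work surface, if the arm or the gripper's body presses on something with over 40 N, if the wrist force passes 120 N, or if a joint passes its speed limit or range.

ROBOT

A 6-joint arm with a two-finger parallel gripper is mounted at the origin on the work surface. World frame = base frame: x ahead of the robot, y to its left, z up, the work surface at z = 0. Lengths are in m, angles in degrees, forces in N, time in s.
With the tool pointing down it reaches from about 0.4 to 0.825 m from the base axis. Payload 7 kg.
Tool frame: the origin (TCP) lies midway between the tips of the shut fingers; the grasp point (between the pads) lies 19 mm behind it (ctrl.hold_point_z is the distance from the TCP to the grasp point, in m); z points along the fingers, y is the line along which they close (so a half turn about z gives the same grasp; the last joint's range is limited). The gripper opens to 88 mm and grips with 3 to 60 N. Pads are 19 mm wide; open, the fingers measure 130 mm over their backs; the gripper's body (78 mm by 193 mm) begins 47 mm behind the grasp point.
Start: joints at [87.554, 20.546, 0.682, 0, -70.136, -16.507], TCP at [0.219, 0.638, 0.227] pointing down, gripper open.
Joint ranges: [-176.03, 176.03], [-82.01, 121.73], [-58.28, 71.71], [-173.87, 95.51], [-174.79, -0.11], [-173.66, 173.66]. Speed limits (degrees/s): [136.94, 136.94, 172.46, 180, 180, 180].

INTERFACE

Orientations are given as [roll, pitch, yaw] about the fixed x, y, z axes, in that order (R = Rz(yaw) Ry(pitch) Rx(roll)).
In Python, from plant import ctrl gives the robot as it stands.
- The arm moves only by the tool apply_moves, never from a script. Its argument "deltas" is a list of rows, each an object with "fingers": the finger opening in mm, from 0 to 87.6; "delta_pos": the shift along the tool's x, y, z in mm, a list of three; "angular": the turn, a rotation vector about the tool's x, y, z in degrees, a list of three. A call has 1 to 10 rows; each row is the pose to reach, as a shift and turn from the pose commanded when the call began, along the tool's axes at that moment; what a row does not reach only later rows make up. A row lasts 1/10 s, in which the tool goes at most 50 mm and 8.59 degrees, less where a joint would pass 70% of its speed; a pose out of reach is approached as far as the arm can. A call with a gripper value outside its range is refused whole. The fingers move at their own pace and stop on an object; the grip force is fixed at half the most. Time passes only in rows, so rows that repeat a pose let the fingers close. It gives the time, the measured TCP pose, the force, the opening and the grip force at its end, in the units of the state.
- ctrl.get_obs(): the state, without advancing time (a new reading comes with each control period).
- ctrl.snapshot(name): name is "scene" or "top" or "wrist"; returns the picture (400x640x3 uint8, red, green, blue); there is no depth.
- ctrl.camera_params(name): a dict with "fx", "fy", "cx", "cy" (pixels), "cam_to_world" (4x4, takes a point from camera to world coordinates); the wrist camera has in their place "mount" (4x4, takes a point from camera to tool coordinates, whose origin is the TCP and whose axes are the flange's). Camera axes: x right, y up, looking along -z (the intrinsics and any distortion apply to the point x, -y, -z); pixel columns grow to the right and rows downward; lengths in m; the calibration is good to about 2 mm. A picture is of the moment at which its call begins: read the wrist's pose just before it. camera_params takes no time and is no camera call.
- ctrl.close_job(): hands the job in; it is judged then, once.
The state is a dict: "clock": time; "joint_pos": joint angles; "qvel": joint speeds; "tau": joint torques, N m; "tool_pos": TCP position; "orientation": TCP orientation; "force": force on the tool from outside, world axes, zero at the start; "moment": the same for the moment, N m; "opening": finger opening in m; "gripper_force": force on a finger pad.
Only numpy, scipy, OpenCV 4.12 (cv2) and the standard library are available. Lean on these libraries where they do the work, as an engineer would, in place of code of your own. Each camera call takes 0.05 s, during which the arm holds its last target. There are 200 camera calls.

## Working session

There is one attempt and no reset: what is moved stays moved. The work goes in short steps, Python scripts to look and compute and a tool call to move; the robot and the scene stay as the last step left them, time stands still between calls to the robot, and variables do not carry over. Pictures are saved under pics/ and viewed, at most 10 in all, crops included, and the job is handed in when it is done.

Besides the shell and the picture viewer there is one more tool, called after "Request:" as name(argument=value, ...) on one line, values as JSON. apply_moves: Moves the arm, as the interface text tells. Its arguments: {"type":"object","properties":{"deltas":{"type":"array"}},"required":["deltas"]}

```bash
mkdir -p pics; ls
python3 - <<'E'
from plant import ctrl
import cv2,numpy as np
for n in("scene","top"):
    im=ctrl.snapshot(n); cv2.imwrite(f"pics/{n}0.png",im[:,:,::-1])
    p=ctrl.camera_params(n); print(n,{k:np.round(v,3).tolist() if not isinstance(v,str) else v for k,v in p.items()})
print(ctrl.camera_params("wrist")); print(ctrl.get_obs())
E
```

```text
pics
scene {'fx': 373.535, 'fy': 373.535, 'cx': 321.002, 'cy': 194.723, 'cam_to_world': [[0.878, -0.359, 0.318, 0.918], [0.479, 0.642, -0.598, -0.587], [0.011, 0.677, 0.735, 0.812], [0.0, 0.0, 0.0, 1.0]]}
top {'fx': 477.389, 'fy': 477.389, 'cx': 316.345, 'cy': 196.801, 'cam_to_world': [[-0.012, 0.973, -0.232, 0.259], [-1.0, -0.011, 0.004, 0.008], [0.001, 0.232, 0.973, 1.529], [0.0, 0.0, 0.0, 1.0]]}
{'fx': 356.99234597193976, 'fy': 356.99234597193976, 'cx': 315.63207518706184, 'cy': 197.41552468849244, 'mount': array([[ 3.47055096e-04,  9.52067547e-01,  3.05887669e-01,
         8.45450707e-02],
       [ 9.99999877e-01, -4.38444703e-04,  2.30064583e-04,
        -2.68695465e-04],
       [ 3.53151851e-04,  3.05887552e-01, -9.52067582e-01,
        -1.57121813e-01],
       [ 0.00000000e+00,  0.00000000e+00,  0.00000000e+00,
         1.00000000e+00]])}
{'clock': 0.1, 'joint_pos': array([ 8.75547938e+01,  2.05869891e+01,  6.40028572e-01, -1.73541818e-02,
       -7.01359961e+01, -1.65060526e+01]), 'qvel': array([-0.01743279, -0.07527536,  0.06448418,  0.0964072 , -0.06648261,
       -0.01314209]), 'tau': array([-4.60694446e-04, -5.84163129e+01,  2.93756765e+01,  7.01560244e+00,
        1.02333233e-02, -4.50303014e-05]), 'tool_pos': array([0.21911114, 0.63799374, 0.22572908]), 'orientation': array([ 1.79915826e+02, -7.92876683e-03, -1.89571616e+01]), 'force': array([ 0.59546796, -0.20397877,  0.50096881]), 'moment': array([ 0.01775177,  0.05228137, -0.00952065]), 'gripper_force': 0.0, 'opening': 0.08794924127548198}
```

View pics/top0.png

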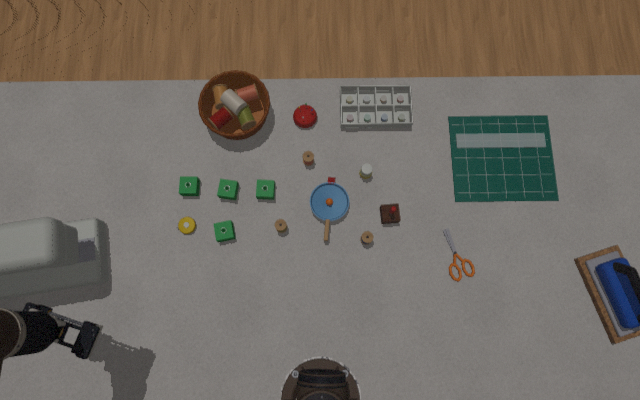

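View pics/scene0.png

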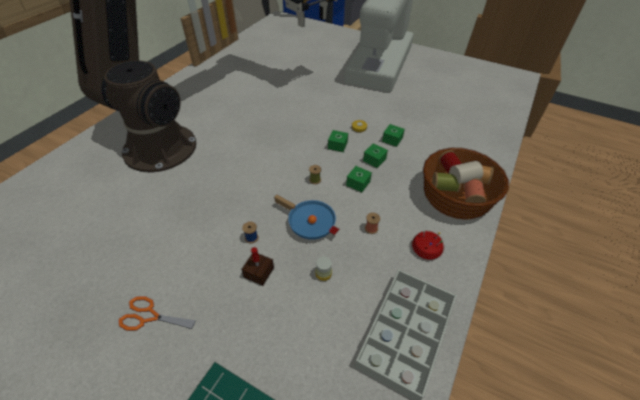

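The four green blocks in the top view are at pixels (189,186), (229,189), (265,189) and (224,231). The robot's right is image right, so (265,189) fits. The brown block with the awl is at (390,213), the dish at (330,203) with its lip up at (332,180), and the handle end at (326,238). Next I'll confirm with a crop and measure.

```bash
cat > h.py <<'E'
import cv2,numpy as np
from plant import ctrl
from scipy.spatial.transform import Rotation as R
def cam(n,obs=None):
    p=ctrl.camera_params(n)
    if n=="wrist":
        T=np.eye(4);T[:3,:3]=R.from_euler('xyz',obs['orientation'],degrees=True).as_matrix();T[:3,3]=obs['tool_pos'];M=T@p['mount']
    else: M=np.array(p['cam_to_world'])
    return p,M
def ray(n,u,v,z,obs=None):
    p,M=cam(n,obs); d=M[:3,:3]@np.array([(u-p['cx'])/p['fx'],-(v-p['cy'])/p['fy'],-1]); o=M[:3,3]
    return o+d*(z-o[2])/d[2]
def proj(n,P,obs=None):
    p,M=cam(n,obs); q=np.linalg.inv(M)@np.append(P,1)
    return p['cx']+p['fx']*q[0]/-q[2],p['cy']-p['fy']*q[1]/-q[2]
def blobs(im,lo,hi,amin=8):
    hsv=cv2.cvtColor(im,cv2.COLOR_RGB2HSV); m=cv2.inRange(hsv,np.array(lo),np.array(hi))
    n,l,s,c=cv2.connectedComponentsWithStats(m)
    return [(s[i,4],*np.round(c[i],1),*s[i,:4]) for i in range(1,n) if s[i,4]>=amin]
E
python3 - <<'E'
from h import *
print(ctrl.camera_params("top").keys())
im=cv2.imread("pics/top0.png")[:,:,::-1].copy()
for nm,lo,hi,z in(("green",(50,120,60),(75,255,255),.04),("blue",(95,110,80),(120,255,255),.032),("red",(0,180,80),(4,255,255),.03),("orange",(5,170,120),(16,255,255),.025)):
    for b in blobs(im,lo,hi):
        if 120<b[2]<260: print(nm,b,ray("top",b[1],b[2],z).round(4))
c=cv2.resize(im[140:260,165:415],None,fx=3.2,fy=3.2,interpolation=cv2.INTER_CUBIC);cv2.imwrite("pics/c1.png",c[:,:,::-1])
E
```

```text
dict_keys(['fx', 'fy', 'cx', 'cy', 'cam_to_world'])
green (np.int32(271), np.float64(188.0), np.float64(185.1), np.int32(179), np.int32(177), np.int32(19), np.int32(17)) [0.657  0.4155 0.04  ]
green (np.int32(254), np.float64(227.1), np.float64(188.8), np.int32(218), np.int32(180), np.int32(19), np.int32(19)) [0.6433 0.289  0.04  ]
green (np.int32(255), np.float64(264.9), np.float64(189.1), np.int32(256), np.int32(180), np.int32(18), np.int32(19)) [0.6409 0.1674 0.04  ]
green (np.int32(274), np.float64(223.8), np.float64(230.8), np.int32(214), np.int32(221), np.int32(20), np.int32(20)) [0.5067 0.2951 0.04  ]
blue (np.int32(699), np.float64(325.1), np.float64(201.2), np.int32(310), np.int32(184), np.int32(38), np.int32(36)) [ 0.6006 -0.0259  0.032 ]
red (np.int32(12), np.float64(331.5), np.float64(179.8), np.int32(329), np.int32(178), np.int32(5), np.int32(4)) [ 0.6722 -0.0479  0.03  ]
orange (np.int32(23), np.float64(328.7), np.float64(201.0), np.int32(326), np.int32(199), np.int32(6), np.int32(5)) [ 0.6027 -0.0377  0.025 ]
```

View pics/c1.png

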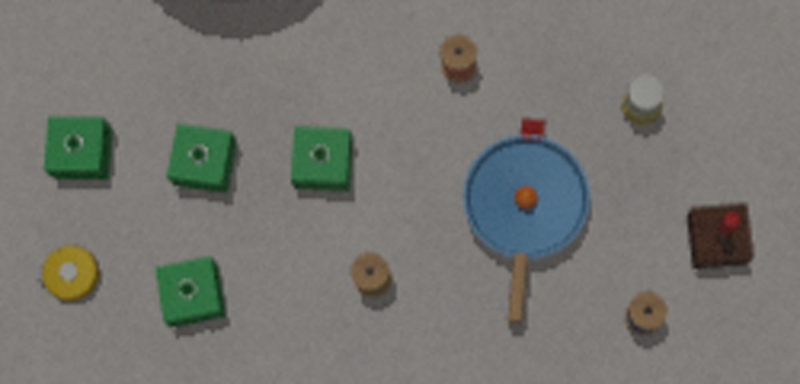

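The crop confirms it. The chosen green block, crop (320,155), is the rightmost of the four, its ring and hole are empty, and it's about 0.21 m left of the dish. The awl, crop (732,219), stands in the brown block.

```bash
cat >> h.py <<'E'
def delta(target,yaw,cur_pos,cur_rpy):
    "shift (mm) and turn (deg) in tool axes from commanded pose to a tool-down target"
    A=R.from_euler('xyz',cur_rpy,degrees=True); B=R.from_euler('xyz',[180,0,yaw],degrees=True)
    return (A.inv().apply(np.array(target)-cur_pos)*1000).round(1),(A.inv()*B).as_rotvec(degrees=True).round(2)
E
python3 - <<'E'
from h import *
print("awl",ray("top",393.75,208.4,.102),"hole",ray("top",265,188.1,.04))
a=ray("top",393.75,208.4,.102)
mid=[.44,.2,.227]
print(delta(mid,-99,[.219,.638,.227],[180,0,-18.95]))
print(delta([a[0],a[1],.2],-180,mid,[180,0,-99]))
for u,v in((522,257),(515,322)): print(ray("top",165+u/3.2,140+v/3.2,.041))
print(delta([a[0],a[1],.2],-180,[.219,.638,.227],[180,0,-18.95]))
E
```

```text
awl [ 0.55961299 -0.23372547  0.102     ] hole [0.64422398 0.16711061 0.04      ]
(array([351.3, 342.5,   0. ]), array([ 0.  , -0.  , 80.05]))
(array([ 409.7, -186. ,   27. ]), array([ 0., -0., 81.]))
[ 0.53631864 -0.03428075  0.041     ]
[ 0.47168611 -0.02629252  0.041     ]
(array([605.2, 713.9,  27. ]), array([  0.  ,  -0.  , 161.05]))
```

Request:
apply_moves(deltas=[{"fingers": 87,"delta_pos": [351,342,0],"angular": [0,0,80]},{"fingers": 87,"delta_pos": [351,342,0],"angular": [0,0,80]},{"fingers": 87,"delta_pos": [351,342,0],"angular": [0,0,80]},{"fingers": 87,"delta_pos": [351,342,0],"angular": [0,0,80]},{"fingers": 87,"delta_pos": [351,342,0],"angular": [0,0,80]},{"fingers": 87,"delta_pos": [351,342,0],"angular": [0,0,80]},{"fingers": 87,"delta_pos": [351,342,0],"angular": [0,0,80]},{"fingers": 87,"delta_pos": [351,342,0],"angular": [0,0,80]},{"fingers": 87,"delta_pos": [351,342,0],"angular": [0,0,80]},{"fingers": 87,"delta_pos": [351,342,0],"angular": [0,0,80]}])

```text
clock: 1.1
tool_pos: [0.4404, 0.1985, 0.2266]
orientation: [180.0, 0.0, -99.3]
force: [1.2, 0.0, 0.1]
opening: 0.087
gripper_force: 0.0
```

Request:
apply_moves(deltas=[{"fingers": 87,"delta_pos": [410,-186,27],"angular": [0,0,81]},{"fingers": 87,"delta_pos": [410,-186,27],"angular": [0,0,81]},{"fingers": 87,"delta_pos": [410,-186,27],"angular": [0,0,81]},{"fingers": 87,"delta_pos": [410,-186,27],"angular": [0,0,81]},{"fingers": 87,"delta_pos": [410,-186,27],"angular": [0,0,81]},{"fingers": 87,"delta_pos": [410,-186,27],"angular": [0,0,81]},{"fingers": 87,"delta_pos": [410,-186,27],"angular": [0,0,81]},{"fingers": 87,"delta_pos": [410,-186,27],"angular": [0,0,81]},{"fingers": 87,"delta_pos": [410,-186,27],"angular": [0,0,81]},{"fingers": 87,"delta_pos": [410,-186,27],"angular": [0,0,81]}])

```text
clock: 2.1
tool_pos: [0.56, -0.2379, 0.1977]
orientation: [-180.0, -0.2, 179.5]
force: [0.1, 0.3, -0.1]
opening: 0.0871
gripper_force: 0.0
```

Run:
```python
from h import *
ctrl.snapshot("wrist");ctrl.snapshot("wrist")
o=ctrl.get_obs(); im=ctrl.snapshot("wrist"); cv2.imwrite("pics/w1.png",im[:,:,::-1])
print(o['tool_pos'],o['orientation'],o['joint_pos'].round(1),o['qvel'].round(2))
for b in blobs(im,(0,170,60),(6,255,255),30): print(b,ray("wrist",b[1],b[2],.08,o).round(4))
print(proj("wrist",[.5596,-.2337,.102],o))
```

```text
[ 0.55945128 -0.23454612  0.19826441] [ 1.79978958e+02 -1.25468444e-01  1.79826861e+02] [ -4.3  15.4 -10.5  -0.  -64.2 -85.8] [ 2.38 -1.67 -0.96 -0.16  0.1   4.14]
(np.int32(523), np.float64(320.1), np.float64(191.5), np.int32(310), np.int32(176), np.int32(21), np.int32(30)) [ 0.5606 -0.2309  0.08  ]
(np.float64(316.77064876908884), np.float64(198.67566157033784))
```

View pics/w1.png

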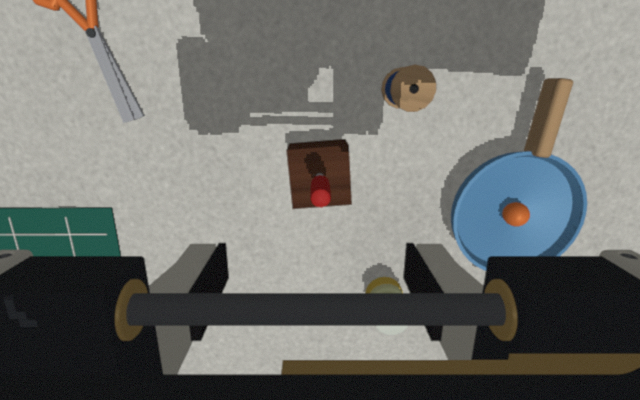

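The wrist view shows the awl upright in the brown block: handle top at about (320,197), block top at about (320,175), and the dish with its handle at right (515,212) and (550,115). I'll fit the handle's silhouette now the arm is still.

```bash
cat >> h.py <<'E'
from scipy.optimize import minimize
def fit_handle(n,x0,im,obs,zb=.057,zt=.102):
    "x,y of the upright red handle by its silhouette's centroid"
    m=[b for b in blobs(im,(0,150,50),(6,255,255),10)]
    a=np.linspace(0,2*np.pi,40)
    def cen(p):
        pts=np.array([proj(n,[p[0]+.008*np.cos(t),p[1]+.008*np.sin(t),z],obs) for z in(zb,zt) for t in a],np.float32)
        h=cv2.convexHull(pts); M=cv2.moments(h); return np.array([M['m10'],M['m01']])/M['m00'],M['m00']
    u=cen(x0)[0]; b=min(m,key=lambda b:np.hypot(b[1]-u[0],b[2]-u[1]))
    r=minimize(lambda p:((cen(p)[0]-np.array(b[1:3]))**2).sum(),x0,method='Nelder-Mead',options=dict(xatol=1e-5,fatol=1e-4))
    return r.x,cen(r.x)[1],b
E
python3 - <<'E'
from h import *
for i in range(3): ctrl.snapshot("wrist")
o=ctrl.get_obs(); im=ctrl.snapshot("wrist")
print(o['tool_pos'],o['orientation'],o['qvel'].round(2))
print(fit_handle("wrist",[.56,-.234],im,o))
t=cv2.imread("pics/top0.png")[:,:,::-1].copy(); print(fit_handle("top",[.56,-.234],t,None))
s=cv2.imread("pics/scene0.png")[:,:,::-1].copy(); print(fit_handle("scene",[.56,-.234],s,None))
hsv=cv2.cvtColor(im,cv2.COLOR_RGB2HSV)
# bead in wrist
for b in blobs(im,(5,170,120),(16,255,255),100): print(b,ray("wrist",b[1],b[2],.025,o).round(4))
# wood handle of dish
for b in blobs(im,(8,80,100),(20,180,255),300): print("wood",b,ray("wrist",b[1],b[2],.041,o).round(4))
E
```

```text
[ 0.5600094  -0.23209439  0.19977639] [ 1.79996210e+02  1.35432916e-02 -1.79784893e+02] [ 0.33 -0.35  0.14  0.15 -0.   -0.41]Traceback (most recent call last):
  File "<stdin>", line 5, in <module>
  File "h.py", line 33, in fit_handle
    r=minimize(lambda p:((cen(p)[0]-np.array(b[1:3]))**2).sum(),x0,method='Nelder-Mead',options=dict(xatol=1e-5,fatol=1e-4))
    res = _minimize_neldermead(fun, x0, args, callback, bounds=bounds,
                               **options)
    fxr = func(xr)
    fx = function(np.copy(x), *(wrapper_args + args))
  File "h.py", line 33, in <lambda>
    r=minimize(lambda p:((cen(p)[0]-np.array(b[1:3]))**2).sum(),x0,method='Nelder-Mead',options=dict(xatol=1e-5,fatol=1e-4))
                          ~~~^^^
  File "h.py", line 30, in cen
    pts=np.array([proj(n,[p[0]+.008*np.cos(t),p[1]+.008*np.sin(t),z],obs) for z in(zb,zt) for t in a],np.float32)
                  ~~~~^^^^^^^^^^^^^^^^^^^^^^^^^^^^^^^^^^^^^^^^^^^^^^^^^^^
  File "h.py", line 14, in proj
    p,M=cam(n,obs); q=np.linalg.inv(M)@np.append(P,1)
        ~~~^^^^^^^
  File "h.py", line 5, in cam
    p=ctrl.camera_params(n)
ValueError: time passes only in moves, steps and waits
```

```bash
sed -i 's/^def cam(/import functools\n@functools.cache\ndef cp(n): return ctrl.camera_params(n)\ndef cam(/; s/    p=ctrl.camera_params(n)/    p=cp(n)/' h.py
python3 - <<'E'
from h import *
o=ctrl.get_obs(); im=ctrl.snapshot("wrist")
print(o['clock'],o['tool_pos'],o['orientation'],o['qvel'].round(2))
print(fit_handle("wrist",[.56,-.234],im,o))
t=cv2.imread("pics/top0.png")[:,:,::-1].copy(); print(fit_handle("top",[.56,-.234],t,None))
for b in blobs(im,(5,170,120),(16,255,255),100): print(b,ray("wrist",b[1],b[2],.025,o).round(4))
for b in blobs(im,(8,80,100),(20,180,255),300): print("wood",b,ray("wrist",b[1],b[2],.041,o).round(4))
E
```

```text
2.45 [ 0.56009732 -0.23198624  0.19994221] [ 1.79997498e+02  3.12254412e-02 -1.79790268e+02] [ 0.14 -0.07  0.2   0.08  0.04 -0.29]
(array([ 0.55947609, -0.23108298]), 609.9247982902452, (np.int32(545), np.float64(316.8), np.float64(189.8), np.int32(307), np.int32(174), np.int32(21), np.int32(31)))
(array([ 0.56197754, -0.23400232]), 39.950275459792465, (np.int32(30), np.float64(392.7), np.float64(209.1), np.int32(389), np.int32(206), np.int32(7), np.int32(8)))
(np.int32(582), np.float64(75.9), np.float64(10.0), np.int32(36), np.int32(0), np.int32(60), np.int32(26)) [ 0.4211 -0.4329  0.025 ]
(np.int32(359), np.float64(513.1), np.float64(214.5), np.int32(501), np.int32(204), np.int32(24), np.int32(21)) [ 0.6018 -0.0359  0.025 ]
wood (np.int32(820), np.float64(414.6), np.float64(93.4), np.int32(398), np.int32(78), np.int32(35), np.int32(32)) [ 0.4864 -0.1481  0.041 ]
wood (np.int32(1116), np.float64(550.4), np.float64(117.3), np.int32(532), np.int32(79), np.int32(37), np.int32(78)) [ 0.5059 -0.0285  0.041 ]
```

Request:
apply_moves(deltas=[{"fingers": 60,"delta_pos": [0.5,1,40],"angular": [0,0,0]},{"fingers": 60,"delta_pos": [0.5,1,80],"angular": [0,0,0]},{"fingers": 60,"delta_pos": [0.5,1,110],"angular": [0,0,0]},{"fingers": 60,"delta_pos": [0.5,1,130],"angular": [0,0,0]},{"fingers": 50,"delta_pos": [0.5,1,137],"angular": [0,0,0]},{"fingers": 40,"delta_pos": [0.5,1,137],"angular": [0,0,0]},{"fingers": 30,"delta_pos": [0.5,1,137],"angular": [0,0,0]},{"fingers": 24,"delta_pos": [0.5,1,137],"angular": [0,0,0]},{"fingers": 20,"delta_pos": [0.5,1,137],"angular": [0,0,0]},{"fingers": 10,"delta_pos": [0.5,1,137],"angular": [0,0,0]}])

```text
clock: 3.5
tool_pos: [0.56, -0.2321, 0.0634]
orientation: [-180.0, 0.1, -180.0]
force: [-0.6, 0.6, 0.4]
opening: 0.0174
gripper_force: 0.0
```

Request:
apply_moves(deltas=[{"fingers": 5,"delta_pos": [0,0,0],"angular": [0,0,0]},{"fingers": 5,"delta_pos": [0,0,0],"angular": [0,0,0]},{"fingers": 5,"delta_pos": [0,0,0],"angular": [0,0,0]},{"fingers": 5,"delta_pos": [0,0,0],"angular": [0,0,0]},{"fingers": 5,"delta_pos": [0,0,0],"angular": [0,0,0]}])

```text
clock: 4.0
tool_pos: [0.56, -0.2322, 0.0632]
orientation: [-180.0, 0.1, -179.9]
force: [-1.1, 0.2, 5.2]
opening: 0.0153
gripper_force: 30.0
```

Run:
```python
from h import *
o=ctrl.get_obs(); im=ctrl.snapshot("wrist"); cv2.imwrite("pics/w2.png",im[:,:,::-1])
print(o['clock'],o['tool_pos'],o['orientation'],o['opening'],o['gripper_force'],o['force'])
```

```text
4.0 [ 0.560014   -0.23220591  0.0631691 ] [-1.79979650e+02  5.53707185e-02 -1.79939318e+02] 0.015325932667680611 29.993149638175964 [-1.05848467  0.16910831  5.17224435]
```

View pics/w2.png

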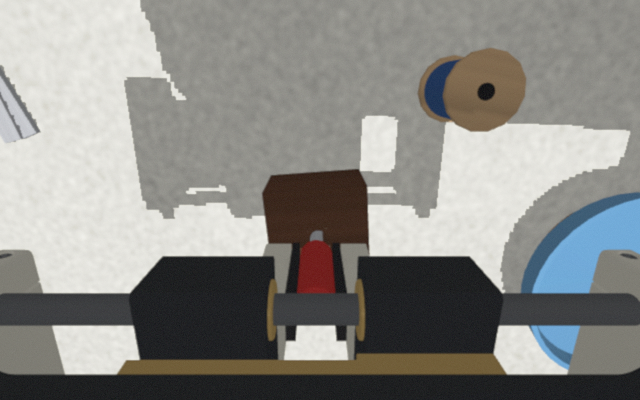

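The awl is gripped, with its handle between the pads at (316,265) and an opening of 15.3 mm. I'll lift it and carry it to near the green block.

Request:
apply_moves(deltas=[{"fingers": 5,"delta_pos": [0,0,-10],"angular": [0,0,0]},{"fingers": 5,"delta_pos": [0,0,-25],"angular": [0,0,0]},{"fingers": 5,"delta_pos": [0,0,-45],"angular": [0,0,0]},{"fingers": 5,"delta_pos": [0,0,-70],"angular": [0,0,0]},{"fingers": 5,"delta_pos": [0,0,-90],"angular": [0,0,0]},{"fingers": 5,"delta_pos": [0,0,-100],"angular": [0,0,0]},{"fingers": 5,"delta_pos": [-15,20,-100],"angular": [0,0,0]},{"fingers": 5,"delta_pos": [-30,50,-100],"angular": [0,0,0]},{"fingers": 5,"delta_pos": [-50,85,-100],"angular": [0,0,0]},{"fingers": 5,"delta_pos": [-70,120,-100],"angular": [0,0,0]}])

```text
clock: 5.05
tool_pos: [0.6294, -0.111, 0.1622]
orientation: [180.0, -0.1, 180.0]
force: [0.5, 0.1, 0.9]
opening: 0.0156
gripper_force: 30.0
```

Request:
apply_moves(deltas=[{"fingers": 5,"delta_pos": [-15,35,0],"angular": [0,0,0]},{"fingers": 5,"delta_pos": [-25,70,0],"angular": [0,0,0]},{"fingers": 5,"delta_pos": [-35,105,0],"angular": [0,0,0]},{"fingers": 5,"delta_pos": [-45,140,0],"angular": [0,0,0]},{"fingers": 5,"delta_pos": [-55,180,0],"angular": [0,0,0]},{"fingers": 5,"delta_pos": [-64,220,0],"angular": [0,0,0]},{"fingers": 5,"delta_pos": [-64,255,0],"angular": [0,0,0]},{"fingers": 5,"delta_pos": [-64,279,0],"angular": [0,0,0]},{"fingers": 5,"delta_pos": [-64,279,0],"angular": [0,0,0]},{"fingers": 5,"delta_pos": [-64,279,0],"angular": [0,0,0]}])

```text
clock: 6.05
tool_pos: [0.6926, 0.1675, 0.1617]
orientation: [-180.0, -0.1, -179.9]
force: [-0.2, -0.1, -0.0]
opening: 0.0158
gripper_force: 30.0
```

Run:
```python
from h import *
for i in range(4): ctrl.snapshot("wrist")
o=ctrl.get_obs(); im=ctrl.snapshot("wrist"); 
print(o['clock'],o['tool_pos'],o['orientation'],o['opening'],o['joint_pos'].round(1))
print(proj("wrist",[.644,.167,.04],o))
for b in blobs(im,(50,120,40),(75,255,255),200): print(b,ray("wrist",b[1],b[2],.04,o).round(4))
np.save("w3.npy",im)
c=cv2.resize(im[100:300,220:420],None,fx=3,fy=3,interpolation=cv2.INTER_CUBIC);cv2.imwrite("pics/w3.png",c[:,:,::-1])
```

```text
6.25 [0.69318692 0.16598069 0.16253945] [-1.79993622e+02 -1.45691374e-02  1.79983292e+02] 0.015385517337804225 [  29.1   26.4    1.2   -0.   -64.8 -119.1]
(np.float64(316.9999919098155), np.float64(127.34804960177216))
(np.int32(5475), np.float64(469.3), np.float64(127.3), np.int32(422), np.int32(89), np.int32(101), np.int32(81)) [0.644  0.2849 0.04  ]
(np.int32(4421), np.float64(320.6), np.float64(126.0), np.int32(286), np.int32(90), np.int32(73), np.int32(75)) [0.643  0.1698 0.04  ]
(np.int32(4684), np.float64(601.8), np.float64(143.5), np.int32(562), np.int32(108), np.int32(78), np.int32(72)) [0.6565 0.3906 0.04  ]
(np.int32(226), np.float64(320.7), np.float64(128.2), np.int32(313), np.int32(120), np.int32(17), np.int32(17)) [0.6447 0.1699 0.04  ]
(np.int32(225), np.float64(477.3), np.float64(130.5), np.int32(469), np.int32(122), np.int32(17), np.int32(18)) [0.6464 0.2914 0.04  ]
```

View pics/w3.png

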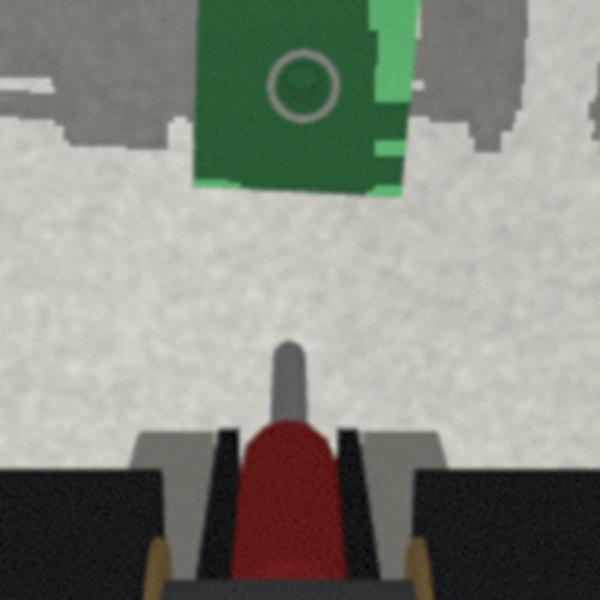

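The ring is centred at crop (303,86), pixel (321,128.7). The awl foot tip is at crop (289,345), pixel (316.3,215). I'll compute the shift between them within this one camera.

Run:
```python
from h import *
im=np.load("w3.npy"); o=dict(tool_pos=np.array([.69319,.16598,.16254]),orientation=[-180,0,180])
zf=.16254-.05617
foot=[.69319,.16598,zf]
a=np.linspace(0,6.28,60)
P=np.array([proj("wrist",[foot[0]+.0035*np.cos(t),foot[1]+.0035*np.sin(t),zf],o) for t in a]); print("pred foot px",P.min(0),P.max(0),proj("wrist",foot,o))
g=im.astype(int); sub=im[208:240,300:335]; hsv=cv2.cvtColor(im,cv2.COLOR_RGB2HSV)
for r in range(210,238,3): 
    v=im[r,296:340].sum(1)/3; w=np.where(v<135)[0]; print(r,296+w.min() if len(w) else None,296+w.max() if len(w) else None)
# white ring centroid
s=hsv[100:150,290:345]; w=((s[...,1]<90)&(s[...,2]>80))
n,l,st,c=cv2.connectedComponentsWithStats(w.astype(np.uint8))
for i in range(1,n): print(st[i],c[i]+[290,100])
e=ray("wrist",320.9,128.5,.04,o);print(e)
```

```text
pred foot px [310.24332958 212.36162838] [321.19713107 222.60122716] (np.float64(315.72001751266487), np.float64(217.50198763701886))
210 None None
213 None None
216 312 320
219 311 321
222 311 321
225 311 321
228 311 321
231 311 321
234 311 321
237 310 321
[ 18  16  26  26 252] [320.6547619 128.0515873]
[0.64491333 0.17002121 0.04      ]
```

Request:
apply_moves(deltas=[{"fingers": 5,"delta_pos": [10,1,10],"angular": [0,0,0]},{"fingers": 5,"delta_pos": [20,2,25],"angular": [0,0,0]},{"fingers": 5,"delta_pos": [30,3,40],"angular": [0,0,0]},{"fingers": 5,"delta_pos": [33,3,50],"angular": [0,0,0]},{"fingers": 5,"delta_pos": [33,3,57],"angular": [0,0,0]},{"fingers": 5,"delta_pos": [33,3,57],"angular": [0,0,0]},{"fingers": 5,"delta_pos": [33,3,57],"angular": [0,0,0]},{"fingers": 5,"delta_pos": [33,3,57],"angular": [0,0,0]}])

```text
clock: 7.1
tool_pos: [0.661, 0.1701, 0.1062]
orientation: [180.0, 0.1, -180.0]
force: [-0.2, 0.5, -0.6]
opening: 0.0155
gripper_force: 30.0
```

Run:
```python
from h import *
o=ctrl.get_obs(); im=ctrl.snapshot("wrist"); 
print(o['clock'],o['tool_pos'],o['orientation'],o['qvel'].round(2))
zf=o['tool_pos'][2]-.0562; print("foot z",zf, proj("wrist",[*o['tool_pos'][:2],zf],o))
np.save("w4.npy",im); hsv=cv2.cvtColor(im,cv2.COLOR_RGB2HSV)
w=((hsv[...,1]<90)&(hsv[...,2]>60)).astype(np.uint8); w[:140]=0;w[250:]=0
n,l,st,c=cv2.connectedComponentsWithStats(w)
for i in range(1,n):
    if st[i,4]>40 and 290<c[i][0]<345: print(st[i],c[i],ray("wrist",*c[i],.04,o))
c=cv2.resize(im[140:260,260:380],None,fx=5,fy=5,interpolation=cv2.INTER_CUBIC);cv2.imwrite("pics/w4.png",c[:,:,::-1])
```

```text
7.1 [0.66098663 0.17010374 0.10620127] [ 1.79979767e+02  5.98825291e-02 -1.79961076e+02] [ 0.15 -0.11 -0.12 -0.14  0.14 -0.04]
foot z 0.050001270170646844 (np.float64(315.69192644342905), np.float64(217.40177965803971))
[    0   140   640   110 44415] [305.39896431 200.46623888] [0.65290435 0.16332583 0.04      ]
[301 174  30  29 325] [315.42769231 188.21538462] [0.64449332 0.16992396 0.04      ]
```

View pics/w4.png

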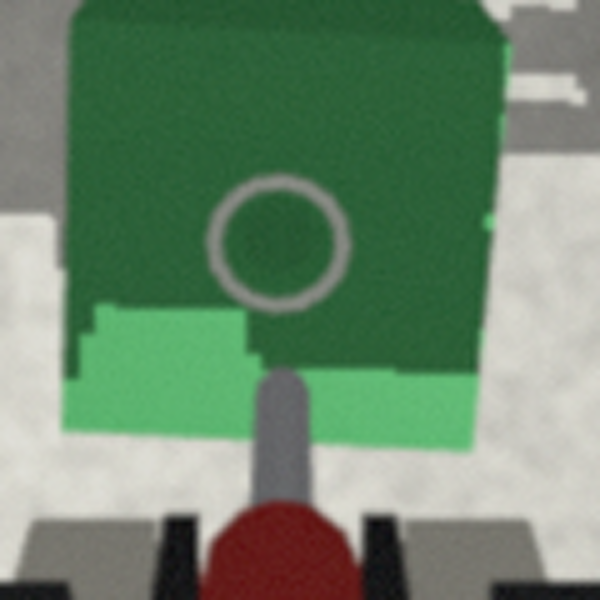

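The foot is in line with the ring across y, 0.4 px (about 0.2 mm) off. The ring centre is (315.4,188.2), so I need to shift 16.4 mm along tool x.

Request:
apply_moves(deltas=[{"fingers": 5,"delta_pos": [8,-0.2,0],"angular": [0,0,0]},{"fingers": 5,"delta_pos": [16.4,-0.2,0],"angular": [0,0,0]},{"fingers": 5,"delta_pos": [16.4,-0.2,0],"angular": [0,0,0]},{"fingers": 5,"delta_pos": [16.4,-0.2,4],"angular": [0,0,0]},{"fingers": 5,"delta_pos": [16.4,-0.2,7],"angular": [0,0,0]},{"fingers": 5,"delta_pos": [16.4,-0.2,10],"angular": [0,0,0]},{"fingers": 5,"delta_pos": [16.4,-0.2,13],"angular": [0,0,0]},{"fingers": 5,"delta_pos": [16.4,-0.2,16],"angular": [0,0,0]},{"fingers": 5,"delta_pos": [16.4,-0.2,18],"angular": [0,0,0]},{"fingers": 5,"delta_pos": [16.4,-0.2,18],"angular": [0,0,0]}])

```text
clock: 8.15
tool_pos: [0.6438, 0.1697, 0.0871]
orientation: [-180.0, -0.0, -180.0]
force: [0.9, -1.0, -1.0]
opening: 0.0155
gripper_force: 30.0
```

Request:
apply_moves(deltas=[{"fingers": 5,"delta_pos": [0,0,4],"angular": [0,0,0]},{"fingers": 5,"delta_pos": [0,0,8],"angular": [0,0,0]},{"fingers": 5,"delta_pos": [0,0,12],"angular": [0,0,0]},{"fingers": 5,"delta_pos": [0,0,16],"angular": [0,0,0]},{"fingers": 5,"delta_pos": [0,0,19],"angular": [0,0,0]},{"fingers": 5,"delta_pos": [0,0,21],"angular": [0,0,0]},{"fingers": 5,"delta_pos": [0,0,23],"angular": [0,0,0]},{"fingers": 5,"delta_pos": [0,0,24],"angular": [0,0,0]},{"fingers": 5,"delta_pos": [0,0,24],"angular": [0,0,0]}])

```text
clock: 9.05
tool_pos: [0.6438, 0.1698, 0.0635]
orientation: [-180.0, -0.0, -180.0]
force: [1.2, -0.2, -1.0]
opening: 0.0153
gripper_force: 30.0
```

Request:
apply_moves(deltas=[{"fingers": 5,"delta_pos": [0,0,0.8],"angular": [0,0,0]},{"fingers": 5,"delta_pos": [0,0,0.8],"angular": [0,0,0]},{"fingers": 20,"delta_pos": [0,0,0.3],"angular": [0,0,0]},{"fingers": 30,"delta_pos": [0,0,0.3],"angular": [0,0,0]},{"fingers": 40,"delta_pos": [0,0,0.3],"angular": [0,0,0]},{"fingers": 40,"delta_pos": [0,0,0],"angular": [0,0,0]},{"fingers": 40,"delta_pos": [0,0,0],"angular": [0,0,0]},{"fingers": 40,"delta_pos": [0,0,-10],"angular": [0,0,0]},{"fingers": 40,"delta_pos": [0,0,-30],"angular": [0,0,0]},{"fingers": 40,"delta_pos": [0,0,-60],"angular": [0,0,0]}])

```text
clock: 10.05
tool_pos: [0.6429, 0.1694, 0.1232]
orientation: [-179.9, -0.2, -180.0]
force: [0.2, 0.9, 1.1]
opening: 0.0401
gripper_force: 0.0
```

Request:
apply_moves(deltas=[{"fingers": 40,"delta_pos": [0,0,-40],"angular": [0,0,0]},{"fingers": 40,"delta_pos": [0,0,-77],"angular": [0,0,0]},{"fingers": 40,"delta_pos": [0,0,-77],"angular": [0,0,0]},{"fingers": 40,"delta_pos": [0,0,-77],"angular": [0,0,0]},{"fingers": 40,"delta_pos": [0,0,-77],"angular": [0,0,0]}])

```text
clock: 10.55
tool_pos: [0.6433, 0.1696, 0.2002]
orientation: [-180.0, -0.1, -180.0]
force: [-0.2, -0.2, -0.7]
opening: 0.0402
gripper_force: 0.0
```

Run:
```python
from h import *
o=ctrl.get_obs(); im=ctrl.snapshot("wrist"); cv2.imwrite("pics/w5.png",im[:,:,::-1])
print(o['clock'],o['tool_pos'],o['orientation'],o['qvel'].round(2))
print(fit_handle("wrist",[.644,.17],im,o))
cen,d=np.array([.6018,-.0365]),None
```

```text
10.55 [0.64330005 0.16962453 0.20016253] [-1.79992636e+02 -5.04206904e-02 -1.79965930e+02] [ 0.04  0.84 -0.54  0.11  0.07 -0.01]
(array([0.64351504, 0.16995763]), 609.3324402931612, (np.int32(451), np.float64(316.1), np.float64(190.9), np.int32(307), np.int32(175), np.int32(19), np.int32(31)))
```

View pics/w5.png

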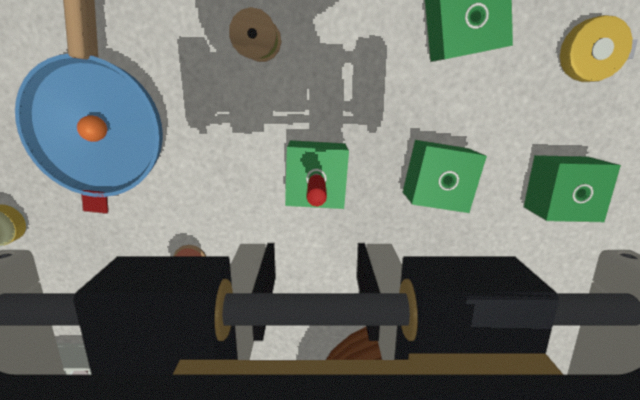

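The awl stands home in the green block: handle top at (316,197), same silhouette as at the start. The dish, bead and lip are undisturbed at the left, (90,127) and (95,203). Next I'll view the dish handle from above the grip point.

Request:
apply_moves(deltas=[{"fingers": 45,"delta_pos": [20,-28,0],"angular": [0,0,2]},{"fingers": 45,"delta_pos": [45,-62,0],"angular": [0,0,4]},{"fingers": 45,"delta_pos": [70,-97,0],"angular": [0,0,7]},{"fingers": 45,"delta_pos": [95,-132,0],"angular": [0,0,7]},{"fingers": 45,"delta_pos": [120,-166,0],"angular": [0,0,7]},{"fingers": 45,"delta_pos": [135,-188,0],"angular": [0,0,7]},{"fingers": 45,"delta_pos": [140,-195,0],"angular": [0,0,7]},{"fingers": 45,"delta_pos": [140,-195,0],"angular": [0,0,7]},{"fingers": 45,"delta_pos": [140,-195,0],"angular": [0,0,7]},{"fingers": 45,"delta_pos": [140,-195,0],"angular": [0,0,7]}])

```text
clock: 11.6
tool_pos: [0.5046, -0.0245, 0.2002]
orientation: [-180.0, -0.0, 173.1]
force: [0.5, 0.0, 0.6]
opening: 0.0449
gripper_force: 0.0
```

Run:
```python
from h import *
ctrl.snapshot("wrist")
o=ctrl.get_obs(); im=ctrl.snapshot("wrist"); cv2.imwrite("pics/w6.png",im[:,:,::-1])
print(o['clock'],o['tool_pos'],o['orientation'],o['qvel'].round(2),o['joint_pos'].round(1))
hsv=cv2.cvtColor(im,cv2.COLOR_RGB2HSV)
m=cv2.inRange(hsv,np.array((8,70,60)),np.array((22,200,255)))
n,l,s,c=cv2.connectedComponentsWithStats(m)
for i in range(1,n):
    if s[i,4]>500:
        pts=np.argwhere(l==i)[:,::-1].astype(np.float32); vx,vy,x,y=cv2.fitLine(pts,cv2.DIST_L2,0,.01,.01).ravel()
        a=ray("wrist",x,y,.041,o); b=ray("wrist",x+30*vx,y+30*vy,.041,o); d=b-a
        print("wood",s[i],c[i].round(1),(vx,vy),a.round(4),np.degrees(np.arctan2(d[1],d[0])))
for b in blobs(im,(5,170,120),(16,255,255),100): print("bead",b,ray("wrist",b[1],b[2],.025,o).round(4))
for b in blobs(im,(0,170,60),(4,255,255),60): print("red",b,ray("wrist",b[1],b[2],.03,o).round(4))
for b in blobs(im,(95,90,60),(120,255,255),500): print("blue",b)
```

```text
11.65 [ 0.50456997 -0.0245251   0.20015829] [-1.79981426e+02 -3.41273599e-02  1.73092784e+02] [-0.05 -0.07 -0.17 -0.06  0.02  0.26] [  19.5    5.6  -22.6    0.   -61.8 -116.4]
wood [ 306  141   16   73 1017] [313.6 177. ] (np.float32(0.013747454), np.float32(0.9999055)) [ 0.5042 -0.0262  0.041 ] -6.2212103265865935
wood [ 149  150   43   41 1278] [169.9 170. ] (np.float32(0.8332476), np.float32(0.5529)) [ 0.482 -0.155  0.041] 46.508773375930595
wood [ 454  160   43   40 1259] [475.3 179.4] (np.float32(0.88760847), np.float32(-0.4605987)) [0.5242 0.1205 0.041 ] 113.15217811896947
wood [  79  225   65   43 1613] [110.5 243.1] (np.float32(0.9948581), np.float32(-0.10127886)) [ 0.5462 -0.2298  0.041 ] 89.34773766127505
wood [204 279  20  62 656] [211.4 310. ] (np.float32(0.082459964), np.float32(-0.99659437)) [ 0.6323 -0.1485  0.041 ] 164.03592341695196
wood [409 279  19  62 652] [419.9 309.9] (np.float32(0.07921751), np.float32(0.99685735)) [0.6581 0.0657 0.041 ] 2.0338330571799417
wood [ 185  343  389   32 6360] [393.7 365.3] (np.float32(0.99993557), np.float32(-0.011351602)) [0.7257 0.035  0.041 ] 83.9101902739349
bead (np.int32(324), np.float64(315.1), np.float64(263.7), np.int32(306), np.int32(254), np.int32(20), np.int32(21)) [ 0.6006 -0.0366  0.025 ]
red (np.int32(107), np.float64(316.2), np.float64(328.6), np.int32(307), np.int32(326), np.int32(19), np.int32(6)) [ 0.6765 -0.0446  0.03  ]
blue (np.int32(7141), np.float64(315.4), np.float64(252.3), np.int32(258), np.int32(207), np.int32(114), np.int32(87))
```

View pics/w6.png

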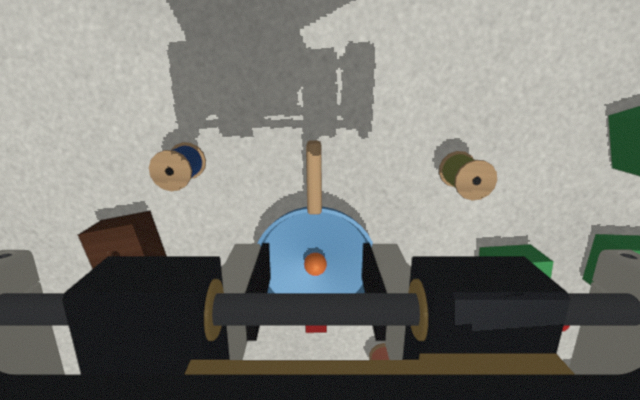

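The handle bar runs from (314,141) to (314,213) and lines up with the bead at (315,264). Its direction is −6.2°, which fits the dish centre at about (0.6006,−0.0366), roughly 0.21 m from the green block. Going down onto it now, at dish x≈−88 mm to keep the overhang small.

Request:
apply_moves(deltas=[{"fingers": 45,"delta_pos": [-8.7,-1.5,30],"angular": [0,0,-0.7]},{"fingers": 45,"delta_pos": [-8.7,-1.5,65],"angular": [0,0,-0.7]},{"fingers": 45,"delta_pos": [-8.7,-1.5,100],"angular": [0,0,-0.7]},{"fingers": 45,"delta_pos": [-8.7,-1.5,130],"angular": [0,0,-0.7]},{"fingers": 45,"delta_pos": [-8.7,-1.5,155],"angular": [0,0,-0.7]},{"fingers": 45,"delta_pos": [-8.7,-1.5,172],"angular": [0,0,-0.7]},{"fingers": 40,"delta_pos": [-8.7,-1.5,183],"angular": [0,0,-0.7]},{"fingers": 35,"delta_pos": [-8.7,-1.5,190],"angular": [0,0,-0.7]},{"fingers": 30,"delta_pos": [-8.7,-1.5,190],"angular": [0,0,-0.7]},{"fingers": 26,"delta_pos": [-8.7,-1.5,190],"angular": [0,0,-0.7]}])

```text
clock: 12.7
tool_pos: [0.513, -0.0276, 0.0111]
orientation: [180.0, 0.0, 173.8]
force: [-0.5, -1.3, 0.7]
opening: 0.0282
gripper_force: 0.0
```

Run:
```python
from h import *
o=ctrl.get_obs(); im=ctrl.snapshot("wrist"); cv2.imwrite("pics/w7.png",im[:,:,::-1])
print(o['clock'],o['tool_pos'],o['orientation'],o['force'],o['opening'])
for b in blobs(im,(5,170,120),(16,255,255),100): print("bead",b)
for b in blobs(im,(8,70,60),(22,200,255),200): print("wood",b,ray("wrist",b[1],b[2],.041,o).round(4))
```

```text
12.7 [ 0.513007   -0.02760584  0.01111548] [1.79988162e+02 4.54236509e-02 1.73766409e+02] [-0.45998355 -1.26355057  0.6603156 ] 0.028229803005182765
wood (np.int32(859), np.float64(74.9), np.float64(207.4), np.int32(25), np.int32(182), np.int32(74), np.int32(70)) [ 0.4663 -0.1139  0.041 ]
wood (np.int32(3487), np.float64(316.6), np.float64(239.5), np.int32(300), np.int32(187), np.int32(35), np.int32(106)) [ 0.4893 -0.0246  0.041 ]
wood (np.int32(923), np.float64(587.5), np.float64(229.8), np.int32(564), np.int32(205), np.int32(74), np.int32(69)) [0.4966 0.0797 0.041 ]
wood (np.int32(526), np.float64(10.3), np.float64(238.6), np.int32(0), np.int32(221), np.int32(29), np.int32(29)) [ 0.476  -0.1428  0.041 ]
wood (np.int32(536), np.float64(245.4), np.float64(310.2), np.int32(240), np.int32(279), np.int32(14), np.int32(62)) [ 0.518  -0.0575  0.041 ]
wood (np.int32(546), np.float64(385.9), np.float64(310.2), np.int32(378), np.int32(279), np.int32(15), np.int32(62)) [0.5244 0.0006 0.041 ]
wood (np.int32(548), np.float64(316.4), np.float64(334.7), np.int32(302), np.int32(325), np.int32(30), np.int32(20)) [ 0.5334 -0.0295  0.041 ]
wood (np.int32(6678), np.float64(354.1), np.float64(365.4), np.int32(146), np.int32(353), np.int32(389), np.int32(22)) [ 0.5513 -0.0147  0.041 ]
```

View pics/w7.png

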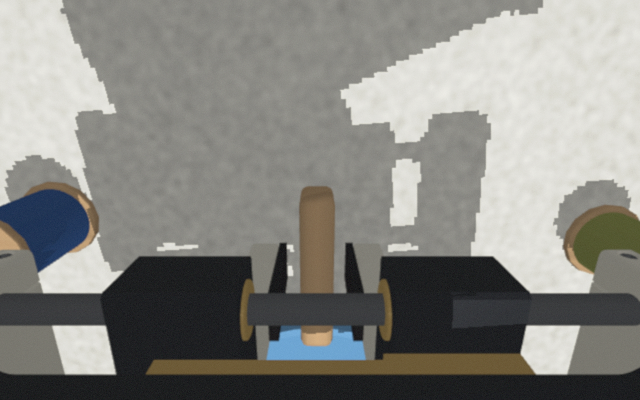

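The handle is centred between the fingers: bar column 316.5, finger midpoint 315.6. That was my tenth and last picture, so from here I only measure. Closing gently.

Request:
apply_moves(deltas=[{"fingers": 22,"delta_pos": [0,0,0],"angular": [0,0,0]},{"fingers": 19,"delta_pos": [0,0,0],"angular": [0,0,0]},{"fingers": 17,"delta_pos": [0,0,0],"angular": [0,0,0]},{"fingers": 15.5,"delta_pos": [0,0,0],"angular": [0,0,0]},{"fingers": 14.5,"delta_pos": [0,0,0],"angular": [0,0,0]},{"fingers": 13.5,"delta_pos": [0,0,0],"angular": [0,0,0]},{"fingers": 11,"delta_pos": [0,0,0],"angular": [0,0,0]},{"fingers": 5,"delta_pos": [0,0,0],"angular": [0,0,0]},{"fingers": 3,"delta_pos": [0,0,0],"angular": [0,0,0]},{"fingers": 3,"delta_pos": [0,0,0],"angular": [0,0,0]}])

```text
clock: 13.75
tool_pos: [0.5125, -0.0278, 0.0106]
orientation: [180.0, 0.0, 173.8]
force: [-0.7, 1.2, 1.6]
opening: 0.0136
gripper_force: 30.0
```

Request:
apply_moves(deltas=[{"fingers": 3,"delta_pos": [0,0,0],"angular": [0,0,0]},{"fingers": 3,"delta_pos": [0,0,-0.3],"angular": [0,0,0]},{"fingers": 3,"delta_pos": [0,0,-0.8],"angular": [0,0,0]},{"fingers": 3,"delta_pos": [0,0,-1.5],"angular": [0,0,0]},{"fingers": 3,"delta_pos": [0,0,-2.4],"angular": [0,0,0]},{"fingers": 3,"delta_pos": [0,0,-3.6],"angular": [0,0,0]},{"fingers": 3,"delta_pos": [0,0,-5],"angular": [0,0,0]},{"fingers": 3,"delta_pos": [0,0,-6.5],"angular": [0,0,0]},{"fingers": 3,"delta_pos": [0,0,-8],"angular": [0,0,0]},{"fingers": 3,"delta_pos": [0,0,-9.5],"angular": [0,0,0]}])

```text
clock: 14.75
tool_pos: [0.5125, -0.0278, 0.0202]
orientation: [180.0, 0.0, 173.7]
force: [0.2, -0.3, -1.5]
opening: 0.0138
gripper_force: 30.0
```

```bash
cat >> h.py <<'E'
def dishcheck():
    o=ctrl.get_obs(); t=ctrl.snapshot("top"); s=ctrl.snapshot("scene"); w=ctrl.snapshot("wrist")
    print(o['clock'],o['tool_pos'].round(4),o['orientation'].round(2),o['opening'].round(4),o['force'].round(2),o['moment'].round(3))
    for n,im in(("top",t),("scene",s)):
        for nm,lo,hi in(("bead",(5,170,100),(16,255,255)),("blue",(95,90,60),(120,255,255)),("red",(0,170,60),(4,255,255))):
            for b in blobs(im,lo,hi,6):
                ok=(290<b[1]<420 or nm=="red") and 165<b[2]<245 if n=="top" else 240<b[1]<400 and 120<b[2]<260
                if ok: print(n,nm,[float(x) for x in b])
    for b in blobs(w,(8,70,60),(22,200,255),200):
        if 290<b[1]<340: print("wrist wood",[float(x) for x in b])
    return o,t,s,w
E
python3 -c "from h import *; dishcheck()"
```

```text
Traceback (most recent call last):
  File "h.py", line 40, in dishcheck
    print(o['clock'],o['tool_pos'].round(4),o['orientation'].round(2),o['opening'].round(4),o['force'].round(2),o['moment'].round(3))
                                                                      ^^^^^^^^^^^^^^^^^^
AttributeError: 'float' object has no attribute 'round'
```

```bash
sed -i "s/o\['opening'\].round(4)/o['opening']/" h.py; python3 -c "from h import *; dishcheck()"
python3 - <<'E'
from h import *
im=cv2.imread("pics/scene0.png")[:,:,::-1].copy()
for nm,lo,hi in(("bead",(5,170,100),(16,255,255)),("blue",(95,90,60),(120,255,255)),("red",(0,170,60),(4,255,255))):
    for b in blobs(im,lo,hi,6):
        if 240<b[1]<400 and 120<b[2]<260: print(nm,[float(x) for x in b])
c=[.6006,-.0366]
for z in(.025,.0346): print(proj("scene",[*c,z]),proj("top",[*c,z]))
E
```

```text
14.9 [ 0.5125 -0.0278  0.0202] [1.7999e+02 2.0000e-02 1.7375e+02] 0.01362023285063253 [-0.59 -0.5  -1.94] [ 0.067 -0.023  0.003]
top red [20.0, 262.8, 184.8, 261.0, 182.0, 5.0, 7.0]
scene bead [32.0, 311.6, 216.8, 309.0, 214.0, 6.0, 7.0]
scene blue [1310.0, 311.2, 217.2, 289.0, 199.0, 46.0, 38.0]
scene blue [38.0, 253.3, 236.3, 250.0, 232.0, 7.0, 9.0]
scene red [30.0, 360.2, 162.8, 359.0, 158.0, 4.0, 12.0]
scene red [26.0, 333.7, 227.6, 331.0, 225.0, 7.0, 6.0]
wrist wood [3546.0, 315.6, 241.0, 298.0, 188.0, 36.0, 105.0]
wrist wood [603.0, 315.7, 335.5, 301.0, 325.0, 31.0, 22.0]
wrist wood [6651.0, 323.9, 365.4, 114.0, 353.0, 388.0, 22.0]
bead [31.0, 311.7, 218.7, 309.0, 216.0, 6.0, 6.0]
blue [1295.0, 311.3, 219.3, 289.0, 201.0, 46.0, 38.0]
blue [12.0, 254.8, 235.5, 254.0, 232.0, 3.0, 8.0]
red [22.0, 333.5, 230.0, 331.0, 228.0, 6.0, 5.0]
red [61.0, 254.9, 254.8, 252.0, 248.0, 7.0, 14.0]
(np.float64(312.47270181261746), np.float64(219.06954841132847)) (np.float64(328.37103316146033), np.float64(201.636720778495))
(np.float64(312.4505061948483), np.float64(216.8154202873136)) (np.float64(328.4477594092099), np.float64(200.97311721114775))
```

Dish, lip and bead all rose together (bead 1.9 px, rim 2.1, lip 2.4, about 2.3 expected), so the dish is level. Continuing the lift.

Request:
apply_moves(deltas=[{"fingers": 3,"delta_pos": [0,0,-1],"angular": [0,0,0]},{"fingers": 3,"delta_pos": [0,0,-3],"angular": [0,0,0]},{"fingers": 3,"delta_pos": [0,0,-6],"angular": [0,0,0]},{"fingers": 3,"delta_pos": [0,0,-10],"angular": [0,0,0]},{"fingers": 3,"delta_pos": [0,0,-15],"angular": [0,0,0]},{"fingers": 3,"delta_pos": [0,0,-20],"angular": [0,0,0]},{"fingers": 3,"delta_pos": [0,0,-25],"angular": [0,0,0]},{"fingers": 3,"delta_pos": [0,0,-30],"angular": [0,0,0]},{"fingers": 3,"delta_pos": [0,0,-35],"angular": [0,0,0]},{"fingers": 3,"delta_pos": [0,0,-40],"angular": [0,0,0]}])

```text
clock: 16.05
tool_pos: [0.5124, -0.0278, 0.0605]
orientation: [180.0, 0.0, 173.7]
force: [-0.0, -0.7, -1.8]
opening: 0.0137
gripper_force: 30.0
```

Request:
apply_moves(deltas=[{"fingers": 3,"delta_pos": [0,0,-5],"angular": [0,0,0]},{"fingers": 3,"delta_pos": [0,0,-10],"angular": [0,0,0]},{"fingers": 3,"delta_pos": [0,0,-15],"angular": [0,0,0]},{"fingers": 3,"delta_pos": [0,0,-20],"angular": [0,0,0]},{"fingers": 3,"delta_pos": [0,0,-25],"angular": [0,0,0]},{"fingers": 3,"delta_pos": [0,0,-30],"angular": [0,0,0]},{"fingers": 3,"delta_pos": [0,0,-35],"angular": [0,0,0]},{"fingers": 3,"delta_pos": [0,0,-40],"angular": [0,0,0]},{"fingers": 3,"delta_pos": [0,0,-45],"angular": [0,0,0]},{"fingers": 3,"delta_pos": [0,0,-48],"angular": [0,0,0]}])

```text
clock: 17.05
tool_pos: [0.5126, -0.0278, 0.1086]
orientation: [180.0, 0.0, 173.8]
force: [-0.5, 1.0, -1.7]
opening: 0.0136
gripper_force: 30.0
```

Request:
apply_moves(deltas=[{"fingers": 3,"delta_pos": [0,0,-1.5],"angular": [0,0,0]},{"fingers": 3,"delta_pos": [0,0,-2],"angular": [0,0,0]},{"fingers": 3,"delta_pos": [0,0,-2],"angular": [0,0,0]},{"fingers": 3,"delta_pos": [0,0,-2],"angular": [0,0,0]},{"fingers": 3,"delta_pos": [0,0,-2],"angular": [0,0,0]}])

```text
clock: 17.55
tool_pos: [0.5123, -0.0279, 0.1099]
orientation: [-180.0, -0.0, 173.7]
force: [-0.5, 0.2, -2.2]
opening: 0.0142
gripper_force: 30.0
```

Run:
```python
from h import *
o,t,s,w=dishcheck()
c=[.6006,-.0366]; dz=o['tool_pos'][2]-.0106
for r,z in((0,.025),(.07,.032)):
    P=[c[0]+r*np.cos(np.radians(-6.2)),c[1]+r*np.sin(np.radians(-6.2))]
    print("pred",proj("scene",[*P,z]),"->",proj("scene",[*P,z+dz]),"top",proj("top",[*P,z]),proj("top",[*P,z+dz]))
print(delta([0,0,0],0,np.zeros(3),[180,0,0]))
```

```text
17.55 [ 0.5123 -0.0279  0.1099] [-1.7999e+02 -2.0000e-02  1.7374e+02] 0.014181452907685722 [-0.53  0.18 -2.23] [ 0.047 -0.017 -0.012]
top red [19.0, 262.7, 184.5, 261.0, 182.0, 5.0, 7.0]
scene bead [40.0, 311.3, 194.0, 308.0, 191.0, 7.0, 7.0]
scene blue [1442.0, 310.9, 194.4, 286.0, 175.0, 51.0, 40.0]
scene blue [36.0, 253.6, 236.2, 251.0, 232.0, 6.0, 9.0]
scene red [32.0, 360.1, 162.8, 359.0, 158.0, 4.0, 12.0]
scene red [26.0, 335.1, 205.2, 332.0, 203.0, 7.0, 6.0]
wrist wood [3569.0, 315.7, 241.0, 297.0, 188.0, 46.0, 105.0]
wrist wood [602.0, 315.7, 335.5, 301.0, 326.0, 31.0, 21.0]
wrist wood [6571.0, 325.0, 365.5, 114.0, 353.0, 388.0, 22.0]
pred (np.float64(312.47270181261746), np.float64(219.06954841132847)) -> (np.float64(312.22701924627046), np.float64(194.11867801244316)) top (np.float64(328.37103316146033), np.float64(201.636720778495)) (np.float64(329.21224816585004), np.float64(194.36107138610873))
pred (np.float64(334.19661166092095), np.float64(229.4505276840901)) -> (np.float64(335.69715004779965), np.float64(204.4607001768543)) top (np.float64(330.3756036741668), np.float64(180.25900583210466)) (np.float64(331.3444197378717), np.float64(171.61166051434864))
(array([0., 0., 0.]), array([0., 0., 0.]))
```

The dish is 99 mm up and level: lip Δ 24.8 px and bead Δ 24.7 px, against 25.0 predicted. The bearing from the dish centre (0.600,−0.037) to the awl (0.6437,0.1698) is 78.1° and the dish is at −6.2°, so I turn +84.4° about the dish's centre, smoothly.

Request:
apply_moves(deltas=[{"fingers": 3,"delta_pos": [0,-0.2,0],"angular": [0,0,-0.1]},{"fingers": 3,"delta_pos": [0,-0.6,0],"angular": [0,0,-0.4]},{"fingers": 3,"delta_pos": [0,-1.4,0],"angular": [0,0,-0.9]},{"fingers": 3,"delta_pos": [0,-2.5,0],"angular": [0,0,-1.6]},{"fingers": 3,"delta_pos": [-0.1,-3.8,0],"angular": [0,0,-2.5]},{"fingers": 3,"delta_pos": [-0.2,-5.5,0],"angular": [0,0,-3.6]},{"fingers": 3,"delta_pos": [-0.3,-7.5,0],"angular": [0,0,-4.9]},{"fingers": 3,"delta_pos": [-0.5,-9.8,0],"angular": [0,0,-6.4]},{"fingers": 3,"delta_pos": [-0.9,-12.4,0],"angular": [0,0,-8.1]},{"fingers": 3,"delta_pos": [-1.3,-15.3,0],"angular": [0,0,-10]}])

```text
clock: 18.7
tool_pos: [0.512, -0.0434, 0.11]
orientation: [-180.0, -0.0, -176.1]
force: [0.1, -0.2, -2.4]
opening: 0.0139
gripper_force: 30.0
```

Request:
apply_moves(deltas=[{"fingers": 3,"delta_pos": [-0.1,-3.3,0],"angular": [0,0,-2.15]},{"fingers": 3,"delta_pos": [-0.2,-6.6,0],"angular": [0,0,-4.3]},{"fingers": 3,"delta_pos": [-0.6,-9.9,0],"angular": [0,0,-6.45]},{"fingers": 3,"delta_pos": [-1.0,-13.2,0],"angular": [0,0,-8.6]},{"fingers": 3,"delta_pos": [-1.5,-16.4,0],"angular": [0,0,-10.75]},{"fingers": 3,"delta_pos": [-2.2,-19.6,0],"angular": [0,0,-12.9]},{"fingers": 3,"delta_pos": [-3.0,-22.9,0],"angular": [0,0,-15.05]},{"fingers": 3,"delta_pos": [-3.9,-26.0,0],"angular": [0,0,-17.2]},{"fingers": 3,"delta_pos": [-5.0,-29.2,0],"angular": [0,0,-19.35]},{"fingers": 3,"delta_pos": [-6.1,-32.3,0],"angular": [0,0,-21.5]}])

```text
clock: 19.7
tool_pos: [0.5203, -0.0753, 0.11]
orientation: [-180.0, -0.0, -154.6]
force: [-0.9, -0.2, -2.2]
opening: 0.0136
gripper_force: 30.0
```

Request:
apply_moves(deltas=[{"fingers": 3,"delta_pos": [-0.1,-3.3,0],"angular": [0,0,-2.15]},{"fingers": 3,"delta_pos": [-0.2,-6.6,0],"angular": [0,0,-4.3]},{"fingers": 3,"delta_pos": [-0.6,-9.9,0],"angular": [0,0,-6.45]},{"fingers": 3,"delta_pos": [-1.0,-13.2,0],"angular": [0,0,-8.6]},{"fingers": 3,"delta_pos": [-1.5,-16.4,0],"angular": [0,0,-10.75]},{"fingers": 3,"delta_pos": [-2.2,-19.6,0],"angular": [0,0,-12.9]},{"fingers": 3,"delta_pos": [-3.0,-22.9,0],"angular": [0,0,-15.05]},{"fingers": 3,"delta_pos": [-3.9,-26.0,0],"angular": [0,0,-17.2]},{"fingers": 3,"delta_pos": [-5.0,-29.2,0],"angular": [0,0,-19.35]},{"fingers": 3,"delta_pos": [-6.1,-32.3,0],"angular": [0,0,-21.5]}])

```text
clock: 20.7
tool_pos: [0.5396, -0.1019, 0.11]
orientation: [-180.0, -0.0, -133.1]
force: [0.4, -0.0, -1.8]
opening: 0.0135
gripper_force: 30.0
```

Request:
apply_moves(deltas=[{"fingers": 3,"delta_pos": [-0.1,-3.3,0],"angular": [0,0,-2.15]},{"fingers": 3,"delta_pos": [-0.2,-6.6,0],"angular": [0,0,-4.3]},{"fingers": 3,"delta_pos": [-0.6,-9.9,0],"angular": [0,0,-6.45]},{"fingers": 3,"delta_pos": [-1.0,-13.2,0],"angular": [0,0,-8.6]},{"fingers": 3,"delta_pos": [-1.5,-16.4,0],"angular": [0,0,-10.75]},{"fingers": 3,"delta_pos": [-2.2,-19.6,0],"angular": [0,0,-12.9]},{"fingers": 3,"delta_pos": [-3.0,-22.9,0],"angular": [0,0,-15.05]},{"fingers": 3,"delta_pos": [-3.9,-26.0,0],"angular": [0,0,-17.2]},{"fingers": 3,"delta_pos": [-5.0,-29.2,0],"angular": [0,0,-19.35]},{"fingers": 3,"delta_pos": [-6.1,-32.3,0],"angular": [0,0,-21.5]}])

```text
clock: 21.7
tool_pos: [0.5674, -0.1196, 0.11]
orientation: [180.0, -0.0, -111.6]
force: [-0.1, -0.3, -0.7]
opening: 0.0138
gripper_force: 30.0
```

Request:
apply_moves(deltas=[{"fingers": 3,"delta_pos": [0,-2.9,0],"angular": [0,0,-1.9]},{"fingers": 3,"delta_pos": [-0.2,-5.5,0],"angular": [0,0,-3.6]},{"fingers": 3,"delta_pos": [-0.3,-7.8,0],"angular": [0,0,-5.1]},{"fingers": 3,"delta_pos": [-0.5,-9.8,0],"angular": [0,0,-6.4]},{"fingers": 3,"delta_pos": [-0.8,-11.5,0],"angular": [0,0,-7.5]},{"fingers": 3,"delta_pos": [-0.9,-12.9,0],"angular": [0,0,-8.4]},{"fingers": 3,"delta_pos": [-1.1,-13.9,0],"angular": [0,0,-9.1]},{"fingers": 3,"delta_pos": [-1.2,-14.7,0],"angular": [0,0,-9.6]},{"fingers": 3,"delta_pos": [-1.3,-15.1,0],"angular": [0,0,-9.9]},{"fingers": 3,"delta_pos": [-1.3,-15.3,0],"angular": [0,0,-10]}])

```text
clock: 22.7
tool_pos: [0.582, -0.1238, 0.1101]
orientation: [-180.0, 0.0, -101.7]
force: [-0.2, -0.6, -1.0]
opening: 0.0137
gripper_force: 30.0
```

Request:
apply_moves(deltas=[{"fingers": 3,"delta_pos": [0,0,0],"angular": [0,0,0]},{"fingers": 3,"delta_pos": [0,0,0],"angular": [0,0,0]},{"fingers": 3,"delta_pos": [0,0,0],"angular": [0,0,0]},{"fingers": 3,"delta_pos": [0,0,0],"angular": [0,0,0]},{"fingers": 3,"delta_pos": [0,0,0],"angular": [0,0,0]}])

```text
clock: 23.2
tool_pos: [0.582, -0.1238, 0.1101]
orientation: [-180.0, 0.0, -101.8]
force: [-0.1, 0.2, -1.9]
opening: 0.0138
gripper_force: 30.0
```

Run:
```python
from h import *
o,t,s,w=dishcheck()
g=o['tool_pos'][:2]; a=np.radians(o['orientation'][2]+180); d=np.array([np.cos(a),np.sin(a)]); c=g+.088*d; dz=o['tool_pos'][2]-.0106
print("centre",c,"dish yaw",np.degrees(a)%360,"bearing to awl",np.degrees(np.arctan2(.1698-c[1],.6437-c[0])))
for r,z in((0,.025),(.07,.032)): print("pred",proj("scene",[*(c+r*d),z+dz]),"top",proj("top",[*(c+r*d),z+dz]))
for b in blobs(s,(0,170,60),(4,255,255),10): print("red",b)
print(o['qvel'].round(2))
```

```text
23.2 [ 0.582  -0.1238  0.1101] [-180.      0.   -101.75] 0.013755179268704853 [-0.07  0.21 -1.89] [-0.055 -0.061 -0.042]
top bead [35.0, 329.9, 194.1, 327.0, 191.0, 7.0, 7.0]
top blue [672.0, 331.2, 200.6, 313.0, 187.0, 37.0, 27.0]
scene bead [14.0, 312.4, 192.4, 310.0, 191.0, 5.0, 4.0]
scene blue [477.0, 322.9, 188.3, 309.0, 175.0, 28.0, 34.0]
scene blue [9.0, 251.8, 234.9, 250.0, 234.0, 5.0, 3.0]
scene blue [9.0, 252.3, 238.4, 250.0, 237.0, 5.0, 4.0]
scene red [32.0, 360.1, 162.4, 359.0, 158.0, 4.0, 12.0]
scene red [13.0, 329.5, 177.1, 327.0, 176.0, 6.0, 4.0]
wrist wood [7936.0, 316.9, 41.0, 259.0, 0.0, 115.0, 96.0]
wrist wood [3535.0, 315.7, 241.1, 298.0, 188.0, 36.0, 105.0]
wrist wood [606.0, 316.0, 335.5, 301.0, 325.0, 31.0, 22.0]
wrist wood [6637.0, 324.3, 365.5, 114.0, 353.0, 389.0, 22.0]
centre [ 0.59990451 -0.03762527] dish yaw 78.24573488120402 bearing to awl 78.0777527438371
pred (np.float64(311.78257264908973), np.float64(194.21581852623208)) top (np.float64(329.55711791496674), np.float64(194.56141798697453))
pred (np.float64(329.6401248849016), np.float64(177.36447591386664)) top (np.float64(306.84846902034025), np.float64(189.67806419922454))
red (np.int32(192), np.float64(449.5), np.float64(160.0), np.int32(441), np.int32(153), np.int32(20), np.int32(18))
red (np.int32(32), np.float64(360.1), np.float64(162.4), np.int32(359), np.int32(158), np.int32(4), np.int32(12))
red (np.int32(13), np.float64(329.5), np.float64(177.1), np.int32(327), np.int32(176), np.int32(6), np.int32(4))
red (np.int32(580), np.float64(427.4), np.float64(245.4), np.int32(413), np.int32(232), np.int32(30), np.int32(27))
[ 0.05 -0.03 -0.   -0.04  0.04 -0.02]
```

The lip is at its predicted pixel, (329.5,177.1) against (329.6,177.4). The bead is in the middle, the heading is 78.2° against a bearing of 78.1°, and the arm is at rest. Handing in.

```bash
python3 -c "from plant import ctrl; print(ctrl.close_job())"
```

```text
the job is handed in; nothing more can be done
None
```

The job is handed in at about 23 s: the awl stands home in the rightmost green block, and the dish is held level about 10 cm above its coaster with the bead in its middle and its red lip pointing at the awl.

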